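# Mount the transformer in the mixer and hold the bay flap at the mark

### The job

In the mixer's open power-supply bay, thread the black rubber pad down the steel post and then the copper transformer ring on top of it, each fully home. Then take the bay flap by its blue rail, swing it over the bay until it is in line with the red pointer, and finish still holding it there so the clearance can be inspected. Never let the flap drop shut, do not shift the pointer, and leave the cup, the power adapter and the screwdriver where they are.

Things in the scene. Friction and masses are not known exactly. Their poses are not given: they have to be found in the camera images.
- mixer: The grey mixer, fixed, its place and yaw (up to 0.25 rad) vary. Origin on the table under the bay's post; z up, x along the mixer away from the robot, y towards the flap's hinge. The open bay (near part) is 180 (x) by 150 mm (y) inside, its floor 6 mm and its 6 mm thick walls' tops 50 mm above the table. The solid fader deck, 62 mm high, runs from 115 to 295 mm in +x.
- post_base (a point): Foot of the upright steel post in the middle of the mixer's bay: this point is on the bay's floor, on the post's axis, 6 mm above the table, axes as the mixer's. The post is 12 mm thick, its top 56 mm above this point, the upper 8 mm tapered.
- pad_center (a point): Centre (half-way up) of the loose black rubber pad: a ring 50 mm outside diameter, 17 mm hole, 12 mm thick, 30 g, lying flat on the table at the -y side of the mixer. It goes on the post first; fully home its centre is 6 mm above the bay's floor.
- toroid_center (a point): Centre (half-way up) of the loose transformer: a copper ring with yellow tape stripes, 56 mm outside diameter, 17 mm hole, 30 mm high, about 0.3 kg, lying flat on the table. It goes on the post second, on the pad; fully home its centre is 27 mm above the bay's floor. Pad and transformer may be in swapped places.
- flap (a joint): Angle of the bay's aluminium flap, rad: 0 = level, shut over the bay (pointing from hinge to the mixer's -y); pi/2 = upright; it stops at 1.95, leaning outwards. It starts at 1.6 to 1.74, where slight hinge friction keeps it; near the pointer's angle it falls shut if let go. About 0.35 kg, 150 mm wide in x, 5 mm thick; the panel ends 140 mm from the hinge axis.
- flap_hinge (a point): Point on the flap's hinge axis, at the middle of the flap; fixed to the mixer, axes as the mixer's. The axis is parallel to the mixer's x, 87 mm in +y from the post and 52 mm above the bay's floor.
- flap_rail (a point): Middle of the blue round grip rail at the flap's free edge: 12 mm diameter, 104 mm long, parallel to the hinge, 160 mm from the hinge axis, in the flap's plane; a 14 mm gap lies between rail and panel, arms join them at 45 mm either side of the middle. The point turns with the flap: its y axis points from rail to hinge, its x along the rail.
- mark (a joint): Angle of the thin red pointer, rad, counted as the flap's: the flap is in line with the pointer when both read the same. It turns on the flap's hinge axis just beyond the flap's far (+x) end, 104 mm in +x from the post; set to between 0.8 and 1.15, it varies. It is held only by light friction.
- mark_tip (a point): Red ball at the free end of the red pointer, 160 mm from the hinge axis; turns with the pointer, its y axis points from the tip to the hinge.
- cup: Clear plastic cup, 76 mm across the rim, 100 mm tall, origin under its centre; bystander.
- adapter: White power adapter, 70 x 45 x 30 mm, origin under its centre; bystander.
- screwdriver: Screwdriver lying on the table at the +y side of the mixer; bystander.
Mind the look-alikes: they are no part of the job. What is meant by the part that bears pad_center is not pink or yellow, and is the smaller of those in its own colour.

How it is judged:
On the way, in this order (a step that is already met when the one before it is completed fails the run):
1. the rubber pad is fully home on the post, the flap still open (horizontal distance between pad_center and post_base below 0.005 m and z of pad_center in the frame of post_base below 0.009 m and value of joint flap above 1.4 rad), for 0.2 s.
2. the transformer is fully home on the post above the pad, the flap still open (horizontal distance between toroid_center and post_base below 0.005 m and z of toroid_center in the frame of post_base below 0.03 m and z of pad_center in the frame of post_base below 0.009 m and value of joint flap above 1.4 rad), for 0.2 s.
At the end, for the whole second after the job is handed in: The fingers hold the flap still (nothing else carries it) within 0.08 rad of the red pointer's angle, and the pad and then the transformer sit on the post, within 5 mm of its axis and no more than 3 mm above fully home (angle between the y axis of flap_rail and the y axis of mark_tip, either way round below 0.08 rad and velocity of joint flap between -0.1 and 0.1 rad/s and contact force between the fingers and flap above 0.2 N and contact force between each of pad, toroid, cup, adapter, screwdriver and flap below 0.05 N and horizontal distance between each of pad_center, toroid_center and post_base below 0.005 m and z of pad_center in the frame of post_base below 0.009 m and z of toroid_center in the frame of post_base below 0.03 m); the arm keeps its last pose, push and grip.
It fails at once if the flap drops nearly shut (value of joint flap below 0.45 rad).
It fails at once if the pointer is shifted more than 10 mm (distance of mark_tip from where it was at the start of the episode above 0.01 m).
It fails at once if a bystander is moved more than 30 mm (distance of any of cup, adapter, screwdriver from where it was at the start of the episode above 0.03 m).
It also fails if it takes over 72 s, if anything falls off the work surface, if the arm or the gripper's body presses on something with over 40 N, if the wrist force passes 120 N, or if a joint passes its speed limit or range.

### The arm

A 6-joint arm with a two-finger parallel gripper is mounted at the origin on the work surface. World frame = base frame: x ahead of the robot, y to its left, z up, the work surface at z = 0. Lengths are in m, angles in rad, forces in N, time in s.
With the tool pointing down it reaches from about 0.35 to 0.85 m from the base axis. Payload 8.1 kg.
Tool frame: the origin (TCP) lies midway between the tips of the shut fingers; the grasp point (between the pads) lies 19 mm behind it; z points along the fingers, y is the line along which they close (so a half turn about z gives the same grasp; the last joint's range is limited). The gripper opens to 85 mm and grips with 20 to 120 N. Pads are 22 mm wide; open, the fingers measure 114 mm over their backs; the gripper's body (76 mm by 85 mm) begins 54 mm behind the grasp point. The pads swing forward as they close: fully open they stand 13 mm farther back than shut.
Start: joints at [-1.399, 0.13, 1.488, -0, 1.523, -0.085], TCP at [0.152, -0.58, 0.231] pointing down, gripper open.
Joint ranges: [-2.96, 2.96], [-0.89, 2.26], [0.02, 2.5], [-1.34, 4.48], [0, 2.73], [-2.66, 2.66]. Speed limits (rad/s): [2.39, 2.39, 2.79, 3.14, 3.14, 3.14].

### API

Orientations are given as [roll, pitch, yaw] about the fixed x, y, z axes, in that order (R = Rz(yaw) Ry(pitch) Rx(roll)).
In Python, from station import bot, cams, finder gives the robot as it stands.
- The arm moves only by the tool play_rows, never from a script. Its argument "increments" is a list of rows, each an object with "fingers": the closure, from -1 (fully open) to 1 (shut), so that 0 is half open; "xyz": the shift along the tool's x, y, z in m, a list of three; "turn": the turn about the tool's z in rad. A call has 1 to 5 rows; each row shifts and turns the commanded pose from where the row before left it, along the tool's axes as they then stand; what a row does not reach is not made up. A row lasts 1/12 s, in which the tool goes at most 41.7 mm and 7.16 degrees, less where a joint would pass 70% of its speed; a pose out of reach is approached as far as the arm can. A call with a gripper value outside its range is refused whole. The fingers move at their own pace and stop on an object; "force" is the grip in N (left out, the last holds). Time passes only in rows, so rows that do not move let the fingers close. It gives the time, the measured TCP pose, the force, the opening and the grip force at its end, in the units of the state.
- bot.get_obs(): the state, without advancing time (a new reading comes with each control period).
- cams.camera(name): name is "scene" or "top" or "wrist"; returns the picture (480x640x3 uint8, red, green, blue); there is no depth.
- cams.camera_params(name): a dict with "intrinsics" (3x3 intrinsics, pixels), "R" (3x3) and "t" (3): a world point X has camera coordinates R X + t. Camera axes: x right, y down, z forward; pixel columns grow to the right and rows downward; lengths in m; the calibration is good to about 2 mm. A picture is of the moment at which its call begins: read the wrist's pose just before it. camera_params takes no time and is no camera call; for the wrist camera it gives the pose at the moment of the call.
- bot.close_job(): hands the job in; it is judged then, once.
Trained networks look in the newest picture that a camera, given by its name, has taken for a name from the list of things; names that differ only in an ending like _2 or _b are one class to them, and where a whole thing is asked for, a point or a joint stands for the part that bears it (a point fixed in the world has none). Each returns a list of dicts, best first, with "p" (0 to 1); they miss things now and then, are a little off and sometimes report something else, mostly with a low value. They report only what shows in the picture. A call takes as long as a camera call. They do not tell look-alikes from the thing itself.
- finder.boxes_of(camera, target): "xyz" ([x, y, z] in m, in world coordinates, good to about 4 mm: the middle of the surface that is visible of it).
- finder.regions_of(camera, target): "mask" (480x640 bool, what is visible of it).
The state is a dict: "clock": time; "joint_pos": joint angles; "joint_vel": joint speeds; "tau": joint torques, N m; "tool_pos": TCP position; "tool_rot": TCP orientation; "force": force on the tool from outside, world axes, zero at the start; "ft_torque": the same for the moment, N m; "grip_width": finger opening in m; "finger_force": force on a finger pad.
Only numpy, scipy, OpenCV 4.12 (cv2) and the standard library are available. Lean on these libraries where they do the work, as an engineer would, in place of code of your own. Each camera call takes 0.05 s, during which the arm holds its last target. There are 200 camera calls.

## Working session

There is one attempt and no reset: what is moved stays moved. The work goes in short steps, Python scripts to look and compute and a tool call to move; the robot and the scene stay as the last step left them, time stands still between calls to the robot, and variables do not carry over. Pictures are saved under pics/ and viewed, at most 10 in all, crops included, and the job is handed in when it is done.

Besides the shell and the picture viewer there is one more tool, called after "Emit:" in YAML: its name, and indented under it one key for each argument. play_rows: Moves the arm, as the interface text tells. Its arguments: {"type":"object","properties":{"increments":{"type":"array"},"force":{"type":"number"}},"required":["increments"]}

```bash
mkdir -p pics; ls; cat > h.py <<'E'
import numpy as np, cv2
from station import bot, cams, finder
from scipy.spatial.transform import Rotation as Ro
def save(c,n):
    im=cams.camera(c); cv2.imwrite('pics/'+n,cv2.cvtColor(im,cv2.COLOR_RGB2BGR)); return im
def proj(c,X):
    p=cams.camera_params(c); q=np.array(p['R'])@np.array(X)+np.array(p['t']); q=np.array(p['intrinsics'])@q; return (q[:2]/q[2]).round(1)
def ray(c,uv,z,p=None):
    p=p or cams.camera_params(c);R=np.array(p['R']);t=np.array(p['t'])
    d=R.T@np.linalg.inv(np.array(p['intrinsics']))@np.array([uv[0],uv[1],1.]);o=-R.T@t
    return o+d*(z-o[2])/d[2]
E
python3 - <<'E'
from h import *
a=save('scene','s0.png');
T=['mixer','post_base','pad_center','toroid_center','flap','flap_hinge','flap_rail','mark','mark_tip','cup','adapter','screwdriver']
for c in ['scene','top']:
    if c=='top': save('top','t0.png')
    for t in T:
        try: print(c,t,[(np.round(d['xyz'],3).tolist(),round(d['p'],2),proj(c,d['xyz']).tolist()) for d in finder.boxes_of(c,t)[:4]])
        except Exception as e: print(c,t,e)
print(bot.get_obs())
E
```

```text
pics
scene mixer [([0.656, 0.076, 0.061], 0.75, [380.5, 277.3]), ([0.656, 0.096, 0.149], 0.22, [397.0, 250.6])]
scene post_base [([0.65, 0.074, 0.066], 0.73, [378.5, 274.0]), ([0.553, 0.146, 0.154], 0.7, [396.2, 195.7])]
scene pad_center [([0.41, -0.31, 0.016], 0.74, [157.7, 250.1]), ([0.532, -0.333, 0.021], 0.73, [157.0, 304.4]), ([0.555, -0.148, 0.009], 0.71, [254.4, 284.3]), ([0.561, -0.235, 0.009], 0.62, [212.6, 301.8])]
scene toroid_center [([0.395, -0.205, 0.028], 0.91, [204.2, 225.4]), ([0.656, 0.074, 0.059], 0.7, [379.7, 278.1])]
scene flap [([0.552, 0.152, 0.151], 0.82, [398.2, 195.2])]
scene flap_hinge [([0.651, 0.072, 0.064], 0.85, [377.8, 275.1])]
scene flap_rail [([0.553, 0.146, 0.154], 0.65, [396.3, 195.7])]
scene mark [([0.656, 0.095, 0.148], 0.49, [396.1, 251.4])]
scene mark_tip [([0.656, 0.099, 0.15], 0.55, [398.7, 249.7])]
scene cup [([0.667, -0.348, 0.061], 0.64, [156.3, 367.1])]
scene adapter [([0.744, -0.213, 0.028], 0.56, [249.4, 385.0])]
scene screwdriver [([0.469, 0.383, 0.019], 0.75, [463.3, 172.6]), ([0.553, 0.15, 0.155], 0.29, [398.1, 194.7])]
top mixer [([
[... 1078 characters left out ...]
8, [151.7, 285.1])]
{'clock': 1.3, 'joint_pos': array([-1.39937867e+00,  1.30376613e-01,  1.48818446e+00,  2.31769364e-05,
        1.52300188e+00, -8.54048266e-02]), 'joint_vel': array([-0.00105137, -0.00011683,  0.00110751,  0.00076032,  0.00053357,
        0.00091613]), 'tau': array([ 2.13648578e-03, -5.69305801e+01, -5.00860012e+01, -7.22294340e-05,
        1.33159716e-03,  2.91475737e-05]), 'tool_pos': array([ 0.15243443, -0.58032742,  0.23131474]), 'tool_rot': array([ 3.14156109e+00, -2.05325113e-05,  2.56821373e-01]), 'force': array([-0.08642832, -0.20913875,  0.44480459]), 'ft_torque': array([0.01125399, 0.04194928, 0.03401493]), 'finger_force': 0.0, 'grip_width': 0.08536333543972237}
```

View pics/s0.png

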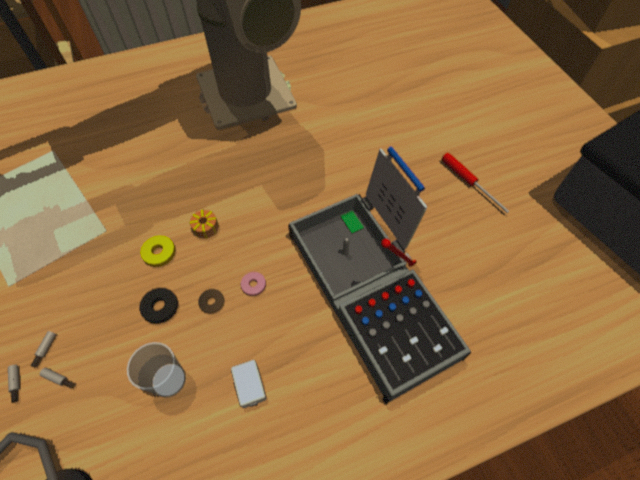

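View pics/t0.png

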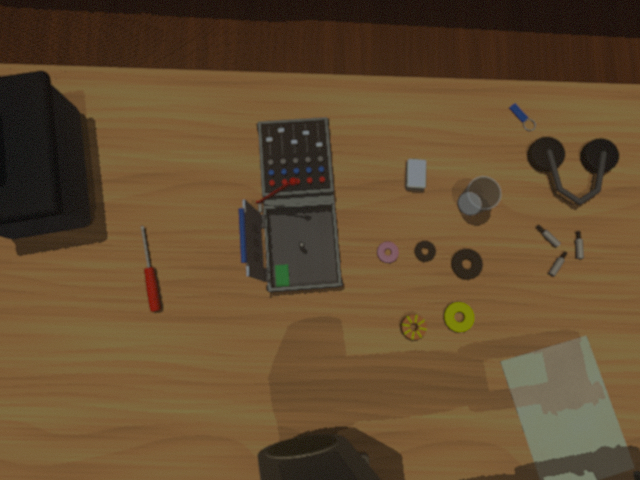

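```bash
python3 - <<'E'
from h import *
t=cv2.imread('pics/t0.png'); s=cv2.imread('pics/s0.png')
a=cv2.resize(t[230:350,370:490],(400,400),interpolation=cv2.INTER_CUBIC)
b=cv2.resize(t[185:305,235:355],(400,400),interpolation=cv2.INTER_CUBIC)
cv2.imwrite('pics/c1.png',np.hstack([a,b]))
p=cams.camera_params('wrist')
print(p, bot.get_obs()['tool_pos'])
for z in (.006,.05): print(z,ray('top',(302,246),z))
cams.camera('top')
for n in ['pad_center']:
  for d in finder.regions_of('top',n):
    m=d['mask'];v,u=np.where(m);print(n,d['p'],u.mean(),v.mean(),m.sum(),ray('top',(u.mean(),v.mean()),.012), t[m].mean(0).round())
E
```

```text
{'intrinsics': array([[344.95332005,   0.        , 324.82390149],
       [  0.        , 344.95332005, 239.7650771 ],
       [  0.        ,   0.        ,   1.        ]]), 'R': array([[ 2.52978332e-01, -9.67471872e-01, -3.76106761e-04],
       [-9.25941672e-01, -2.42231494e-01,  2.89751485e-01],
       [-2.80417516e-01, -7.29525943e-02, -9.57101842e-01]]), 't': array([-0.60050144, -0.03745951,  0.37960474])} [ 0.15243443 -0.58032742  0.23131474]
0.006 [0.56134924 0.04931468 0.006     ]
0.05 [0.55434888 0.04848781 0.05      ]
pad_center 0.86 458.8174037089872 316.4778887303852 701 [ 0.40801991 -0.31163163  0.012     ] [ 12. 120. 118.]
pad_center 0.79 387.625 252.02083333333334 336 [ 0.55168482 -0.14938737  0.012     ] [ 90.  87. 120.]
pad_center 0.78 466.92392807745506 263.1479944674965 723 [ 0.53061273 -0.33356684  0.012     ] [28. 41. 52.]
pad_center 0.51 424.52866242038215 250.48726114649682 314 [ 0.55760473 -0.23531799  0.012     ] [30. 42. 53.]
```

View pics/c1.png

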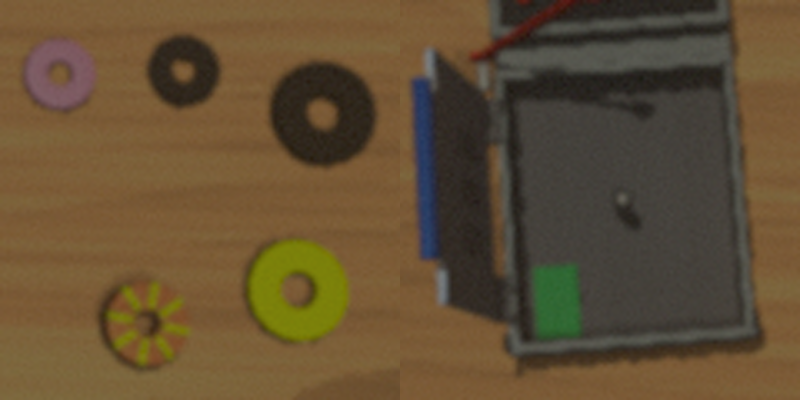

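Candidates (top px): pink (388,252), large black (467,263), yellow (459,316) and small black (424,250). The small black ring is the pad, being neither pink nor yellow and the smaller of the two black ones; it lies at about (0.558, -0.235). The crop also shows the post top at about px (301.6,244.4) and a mixer yaw of about 0.045. I'll move above the pad.

Emit:
play_rows:
  increments:
    - {"fingers": -0.45,"xyz": [0.0368,-0.0178,0],"turn": 0}
    - {"fingers": -0.45,"xyz": [0.0368,-0.0178,0],"turn": 0}
    - {"fingers": -0.45,"xyz": [0.0368,-0.0178,0],"turn": 0}
    - {"fingers": -0.45,"xyz": [0.0368,-0.0178,0],"turn": 0}
    - {"fingers": -0.45,"xyz": [0.0368,-0.0178,0],"turn": 0}
  force: 30

```text
clock: 1.82
tool_pos: [0.3088, -0.4462, 0.2314]
tool_rot: [3.141, -0.0, 0.256]
force: [0.6, -0.4, 1.3]
grip_width: 0.0618
finger_force: 0.0
```

Emit:
play_rows:
  increments:
    - {"fingers": -0.45,"xyz": [0.0368,-0.0178,0],"turn": 0}
    - {"fingers": -0.45,"xyz": [0.0368,-0.0178,0],"turn": 0}
    - {"fingers": -0.45,"xyz": [0.0368,-0.0178,0],"turn": 0}
    - {"fingers": -0.45,"xyz": [0.0368,-0.0178,0],"turn": 0}
    - {"fingers": -0.45,"xyz": [0.0368,-0.0178,0],"turn": 0}

```text
clock: 2.23
tool_pos: [0.4644, -0.3131, 0.2316]
tool_rot: [3.141, -0.0, 0.257]
force: [0.6, -0.6, 0.4]
grip_width: 0.0618
finger_force: 0.0
```

Emit:
play_rows:
  increments:
    - {"fingers": -0.45,"xyz": [0.0368,-0.0178,0],"turn": 0}
    - {"fingers": -0.45,"xyz": [0.0368,-0.0178,0],"turn": 0}
    - {"fingers": -0.45,"xyz": [0.0368,-0.0178,0],"turn": 0}
    - {"fingers": -0.45,"xyz": [0,0,0],"turn": -0.12}
    - {"fingers": -0.45,"xyz": [0,0,0],"turn": -0.12}

```text
clock: 2.65
tool_pos: [0.558, -0.2326, 0.2309]
tool_rot: [-3.141, 0.0, 0.506]
force: [-0.1, -0.2, -0.3]
grip_width: 0.0614
finger_force: 0.0
```

Emit:
play_rows:
  increments:
    - {"fingers": -0.45,"xyz": [0,0,0],"turn": -0.12}
    - {"fingers": -0.45,"xyz": [0,0,0],"turn": -0.12}
    - {"fingers": -0.45,"xyz": [0,0,0],"turn": -0.12}
    - {"fingers": -0.45,"xyz": [0,0,0],"turn": -0.12}
    - {"fingers": -0.45,"xyz": [0,0,0],"turn": -0.12}

```text
clock: 3.07
tool_pos: [0.5564, -0.235, 0.2313]
tool_rot: [-3.142, -0.0, 1.103]
force: [0.9, 0.2, -0.1]
grip_width: 0.062
finger_force: 0.0
```

Emit:
play_rows:
  increments:
    - {"fingers": -0.45,"xyz": [0,0,0],"turn": -0.12}
    - {"fingers": -0.45,"xyz": [0,0,0],"turn": -0.12}
    - {"fingers": -0.45,"xyz": [0,0,0],"turn": -0.12}
    - {"fingers": -0.45,"xyz": [0,0,0],"turn": -0.12}
    - {"fingers": -0.45,"xyz": [0,0,0],"turn": 0}

```text
clock: 3.48
tool_pos: [0.5564, -0.235, 0.2313]
tool_rot: [3.142, 0.0, 1.583]
force: [0.6, 1.3, 0.4]
grip_width: 0.062
finger_force: 0.0
```

```bash
cat >> h.py <<'E'
def wm(n,z):
    o=bot.get_obs();p=cams.camera_params('wrist');im=cams.camera('wrist')
    for d in finder.regions_of('wrist',n)[:6]:
        m=d['mask'].astype(np.uint8);v,u=np.where(m)
        c=max(cv2.findContours(m,0,1)[0],key=cv2.contourArea)
        (x,y),r=cv2.minEnclosingCircle(c)
        print(n,round(d['p'],2),'px',u.mean().round(),v.mean().round(),m.sum(),'mean',ray('wrist',(u.mean(),v.mean()),z,p)[:2].round(4),'rgb',im[d['mask']].mean(0).round())
    return o,im
def shift(dx,dy,yaw):
    c,s=np.cos(yaw),np.sin(yaw); return np.round([c*dx+s*dy, s*dx-c*dy],4)
E
python3 - <<'E'
from h import *
wm('pad_center',.011); cv2.imwrite('pics/w1.png',cv2.cvtColor(cams.camera('wrist'),cv2.COLOR_RGB2BGR))
E
```

```text
pad_center 0.93 px 322.0 122.0 1757 mean [ 0.552  -0.1493] rgb [220. 158. 172.]
pad_center 0.81 px 301.0 290.0 2840 mean [ 0.5294 -0.3319] rgb [37. 33. 29.]
pad_center 0.69 px 193.0 271.0 2819 mean [ 0.4077 -0.3097] rgb [175. 163.  69.]
```

View pics/w1.png

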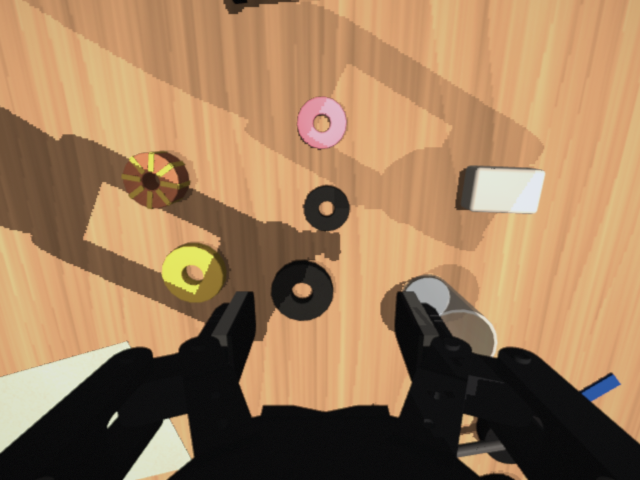

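The wrist view shows the small black pad at px (326.5,208), the pink ring at (322,122), the large black ring at (302,290) and the toroid at (153,180).

```bash
python3 - <<'E'
from h import *
im=cv2.imread('pics/w1.png'); 
g=im[180:236,300:354].max(2)<75; v,u=np.where(g); hull=cv2.convexHull(np.c_[u,v].astype(np.int32)); (x,y),r=cv2.minEnclosingCircle(hull); print(x+300,y+180,r)
t=ray('wrist',(x+300,y+180),.009); o=bot.get_obs(); print(t,o['tool_pos'],o['tool_rot'][2], shift(*(t-o['tool_pos'])[:2],o['tool_rot'][2]))
print('hole',ray('wrist',(326.5,208),.012),'toroid',ray('wrist',(152,180),.03))
E
```

```text
326.319149017334 208.159574508667 22.73632049560547
[ 0.55771874 -0.23679528  0.009     ] [ 0.55633307 -0.23500889  0.23126472] 1.5725184610118483 [-0.0018  0.0014]
hole [ 0.55789727 -0.23600649  0.012     ] toroid [ 0.38502899 -0.20426464  0.03      ]
```

Emit:
play_rows:
  increments:
    - {"fingers": -0.45,"xyz": [-0.0015,0.0015,0.04],"turn": -0.04}
    - {"fingers": -0.45,"xyz": [0,0,0.04],"turn": 0}
    - {"fingers": -0.45,"xyz": [0,0,0.04],"turn": 0}
    - {"fingers": -0.45,"xyz": [0,0,0.04],"turn": 0}
    - {"fingers": -0.45,"xyz": [0,0,0.035],"turn": 0}

```text
clock: 4.05
tool_pos: [0.557, -0.2361, 0.0337]
tool_rot: [-3.141, -0.001, 1.613]
force: [0.1, -0.3, 0.2]
grip_width: 0.0624
finger_force: 0.0
```

Emit:
play_rows:
  increments:
    - {"fingers": -0.45,"xyz": [0,0,0.02],"turn": 0}
    - {"fingers": -0.45,"xyz": [0,0,0.01],"turn": 0}
    - {"fingers": -0.45,"xyz": [0,0,0.004],"turn": 0}
    - {"fingers": -0.45,"xyz": [0,0,0.002],"turn": 0}
    - {"fingers": -0.45,"xyz": [0,0,0],"turn": 0}

```text
clock: 4.47
tool_pos: [0.5591, -0.2371, 0.0019]
tool_rot: [3.139, 0.001, 1.616]
force: [0.4, -0.0, 0.2]
grip_width: 0.0618
finger_force: 0.0
```

Emit:
play_rows:
  increments:
    - {"fingers": 0.2,"xyz": [0,0,0],"turn": 0}
    - {"fingers": 0.2,"xyz": [0,0,0],"turn": 0}
    - {"fingers": 0.2,"xyz": [0,0,0],"turn": 0}
    - {"fingers": 0.2,"xyz": [0,0,0],"turn": 0}
    - {"fingers": 0.2,"xyz": [0,0,0],"turn": 0}

```text
clock: 4.88
tool_pos: [0.5597, -0.2374, 0.0029]
tool_rot: [3.138, 0.002, 1.617]
force: [-0.6, 0.7, 7.0]
grip_width: 0.0475
finger_force: 31.5
```

Emit:
play_rows:
  increments:
    - {"fingers": 0.2,"xyz": [0,0,-0.01],"turn": 0}
    - {"fingers": 0.2,"xyz": [0,0,-0.04],"turn": 0}
    - {"fingers": 0.2,"xyz": [0,0,-0.04],"turn": 0}
    - {"fingers": 0.2,"xyz": [0,0,-0.04],"turn": 0}
    - {"fingers": 0.2,"xyz": [0,0,-0.04],"turn": 0}

```text
clock: 5.3
tool_pos: [0.5576, -0.2363, 0.1733]
tool_rot: [3.141, 0.0, 1.617]
force: [1.1, 0.2, -0.4]
grip_width: 0.0474
finger_force: 31.3
```

Emit:
play_rows:
  increments:
    - {"fingers": 0.2,"xyz": [0.036,0.001,-0.01],"turn": 0}
    - {"fingers": 0.2,"xyz": [0.036,0.001,-0.01],"turn": 0}
    - {"fingers": 0.2,"xyz": [0.036,0.001,-0.01],"turn": 0}
    - {"fingers": 0.2,"xyz": [0.036,0.002,0],"turn": 0}
    - {"fingers": 0.2,"xyz": [0.036,0.001,0],"turn": 0}

```text
clock: 5.72
tool_pos: [0.5561, -0.0551, 0.2029]
tool_rot: [3.138, 0.001, 1.616]
force: [0.1, 0.0, -1.3]
grip_width: 0.0477
finger_force: 31.3
```

Emit:
play_rows:
  increments:
    - {"fingers": 0.2,"xyz": [0.036,0.001,0],"turn": 0}
    - {"fingers": 0.2,"xyz": [0.036,0.001,0],"turn": 0}
    - {"fingers": 0.2,"xyz": [0.034,0.002,0],"turn": 0}
    - {"fingers": 0.2,"xyz": [0,0,0],"turn": 0}
    - {"fingers": 0.2,"xyz": [0,0,0],"turn": 0}

```text
clock: 6.13
tool_pos: [0.5546, 0.0514, 0.2014]
tool_rot: [3.14, 0.0, 1.62]
force: [0.8, -0.8, -0.9]
grip_width: 0.0476
finger_force: 31.3
```

```bash
python3 - <<'E'
from h import *
save('wrist','w2.png'); o=bot.get_obs(); print(o['tool_pos'],o['tool_rot'],o['grip_width'],o['finger_force'])
for n in ['post_base','toroid_center','flap_rail','mark_tip']: print(n,[(np.round(d['xyz'],3),proj('wrist',d['xyz']),d['p']) for d in finder.boxes_of('wrist',n)[:3]])
E
```

```text
[0.55475292 0.05006033 0.20126186] [3.14053591e+00 5.14212183e-04 1.61856615e+00] 0.04728539551435814 31.2634864076972
post_base [(array([0.596, 0.109, 0.064]), array([380.7, 156. ]), 0.93)]
toroid_center [(array([ 0.403, -0.205,  0.029]), array([181.9, 428.2]), 0.69)]
flap_rail [(array([0.543, 0.155, 0.197]), array([307.1,  41.9]), 0.92), (array([0.656, 0.087, 0.167]), array([522.1, 213.1]), 0.28), (array([0.597, 0.11 , 0.064]), array([382.3, 153.8]), 0.2)]
mark_tip [(array([0.656, 0.085, 0.169]), array([523. , 218.2]), 0.83)]
```

View pics/w2.png

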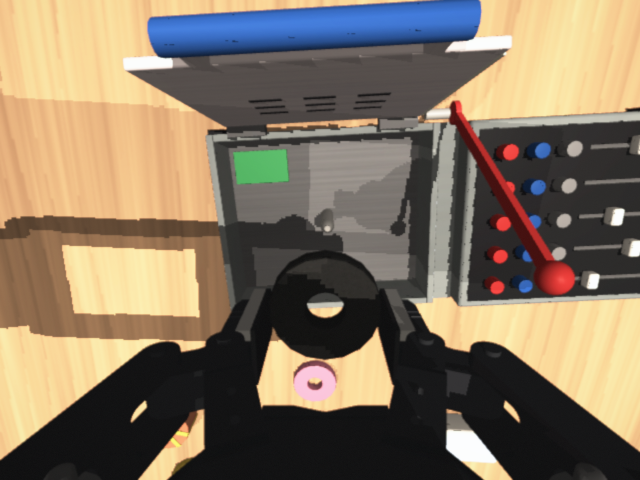

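The wrist view shows the post top at px (327,229), the held pad's hole at (326,309), the rail from (152,37) to (478,20), and the pointer ball at (556,278) with its pivot at (456,108).

```bash
python3 - <<'E'
from h import *
from scipy.optimize import least_squares
im=cv2.imread('pics/w2.png'); c=im[195:245,305:350]; 
print(cv2.cvtColor(c,cv2.COLOR_BGR2GRAY)[::3,10:34:2])
o=bot.get_obs();p=cams.camera_params('wrist')
b=ray('wrist',(327,229),.062);print('post top',b,'foot',ray('wrist',(327,213),.006))
# pad hole relative to tool
h=ray('wrist',(326,309),o['tool_pos'][2]+.012);print('hole if z+12mm',h, 'outer', ray('wrist',(327,304),o['tool_pos'][2]+.01), o['tool_pos'])
# mixer yaw from bay far wall top line (y=+75 inner, z .05): 
for uv in [(228,138),(432,122),(208,136),(232,303),(470,124),(460,303)]: print(uv,ray('wrist',uv,.05))
yaw=.04
bb=np.array([b[0],b[1],0]); 
# mark angle: red ball in wrist/top/scene
R=im.astype(int); 
def ballpos(a,yaw,r=.16,x=.104):
    M=Ro.from_euler('z',yaw).as_matrix(); return bb+M@np.array([x,.087-r*np.cos(a),.058+r*np.sin(a)])
for yaw in (.03,.045,.06):
  for a in (.8,.9,1.,1.1): print(yaw,a,proj('wrist',ballpos(a,yaw)),proj('scene',ballpos(a,yaw)))
  for f in (1.6,1.67,1.74): print('rail',f,proj('wrist',ballpos(f,yaw,x=-.052)),proj('wrist',ballpos(f,yaw,x=.052)))
E
```

```text
[[144 144 144 143 144 144 144 144 143 141 118 117]
 [145 145 146 146 146 146 147 146 146 144 120 119]
 [144 143 144 144 143 143 143 143 142 127 116 117]
 [143 143 143 142 142 144 143 143 143 127 116 117]
 [142 143 143 143 143 142 140 140 141 141 126 116]
 [144 143 144 141  96  79  83  89  99 118 119 119]
 [140 137 121  76  73  80  85  90  90 108 115 115]
 [134  77  71  71  76  82  87  91  92 110 119 120]
 [ 74  71  70  70  74  83  89  93  95 116 122 143]
 [ 75  70  71  74  81  98 109 111 103 110 142 142]
 [119  73  70  71  92 106 142 127 117 101 140 141]
 [122 140 139  92  96 195 208 197 116 112 143 144]
 [ 67  77  76  70  75 110 153 116  95 123 124 124]
 [ 44  44  44  44  95 112 111 111 110  62  56 112]
 [ 43  44  45  44  44  44  44  44  45  44  44  45]
 [ 44  45  44  44  45  45  44  44  44  45  44  45]
 [ 45  45  44  44  44  44  44  44  45  45  44  45]]
post top [0.55649571 0.045905   0.062     ] foot [0.55678798 0.04737604 0.006     ]
hole if z+12mm [0.55485959 0.05146799 0.21255497] outer [0.55523495 0.05278114 0.21055497] [0.55482503 0.04833613 0.20055497]
(228, 138) [0.47264037
[... 346 characters left out ...]
4.5 301.1] [376.3 248.9]
0.03 1.1 [561.4 281.2] [384.5 243.4]
rail 1.6 [178.2  83. ] [489.4  87.5]
rail 1.67 [175.3  46. ] [493.6  50.7]
rail 1.74 [173.4   8.4] [496.8  13.4]
0.045 0.8 [515.  322.8] [362.4 260.1]
0.045 0.9 [529.5 312.8] [369.5 254.3]
0.045 1.0 [545.1 298.1] [377.1 248.5]
0.045 1.1 [561.6 278. ] [385.3 243. ]
rail 1.6 [174.3  85.5] [485.7  84.9]
rail 1.67 [170.9  48.7] [489.2  48. ]
rail 1.74 [168.3  11.2] [491.8  10.6]
0.06 0.8 [516.1 320.3] [363.3 259.9]
0.06 0.9 [530.3 310.1] [370.4 254. ]
0.06 1.0 [545.6 295.2] [378.  248.2]
0.06 1.1 [561.8 274.8] [386.1 242.5]
rail 1.6 [170.6  88.1] [481.8  82.4]
rail 1.67 [166.5  51.4] [484.8  45.4]
rail 1.74 [163.4  14. ] [486.8   7.8]
```

```bash
cat > fit.py <<'E'
from h import *
from scipy.optimize import least_squares
pts={'post':(327,229),'ball':(556,278),'rl':(152,37),'rr':(478,20),'c1':(227,138),'c2':(432,122)}
def fit(px,p,h0=None):
    K,R,t=[np.array(p[k]) for k in ('intrinsics','R','t')]
    def model(v):
        x,y,yaw,f,m=v; 
        P={'post':[0,0,.062],'ball':[.104,.087-.16*np.cos(m),.058+.16*np.sin(m)],'rl':[-.052,.087-.16*np.cos(f),.058+.16*np.sin(f)],'rr':[.052,.087-.16*np.cos(f),.058+.16*np.sin(f)],'c1':[-.09,.075,.05],'c2':[.09,.075,.05]}
        M=Ro.from_euler('z',yaw).as_matrix(); r={}
        for k in px:
            q=K@(R@(np.array([x,y,0])+M@np.array(P[k]))+t); r[k]=q[:2]/q[2]
        return r
    g=lambda v:np.concatenate([(model(v)[k]-px[k]) for k in px])
    s=least_squares(g,[.556,.047,.08,1.67,1.05],loss='soft_l1',f_scale=2.)
    return s.x,{k:(model(s.x)[k]-px[k]).round(1).tolist() for k in px}
E
python3 - <<'E'
from fit import *
old=cv2.imread('pics/w2.png')
a=bot.get_obs()['tool_pos'];p=cams.camera_params('wrist');new=save('wrist','w3.png');new=cv2.imread('pics/w3.png');b=bot.get_obs()['tool_pos'];print(a,b)
px={}
for k,(u,v) in pts.items():
    w=18; v0=max(v-w,0); T=old[v0:v+w,u-w:u+w]; S0=max(v0-8,0);S=new[S0:v+w+8,u-w-8:u+w+8]
    r=cv2.matchTemplate(S,T,cv2.TM_CCOEFF_NORMED);_,mx,_,l=cv2.minMaxLoc(r)
    px[k]=(u+l[0]-8,v+l[1]-(v0-S0)); print(k,px[k],round(mx,2))
print(fit(px,p))
E
```

```text
[0.55482503 0.04833613 0.20055497] [0.55477325 0.04837385 0.20040643]
post (327, 227) 0.93
ball (559, 272) 0.99
rl (148, 29) 0.98
rr (477, 18) 0.64
c1 (226, 135) 0.96
c2 (432, 117) 0.97
(array([0.5552304 , 0.04941329, 0.08080923, 1.69388798, 1.06687815]), {'post': [-1.3, -2.1], 'ball': [-3.2, -1.5], 'rl': [6.1, 1.2], 'rr': [0.0, -1.6], 'c1': [-14.3, 1.0], 'c2': [1.5, 10.2]})
```

```bash
python3 - <<'E'
from fit import *
p=cams.camera_params('wrist')
px={'post':(327,227),'ball':(559,272),'rl':(148,29),'rr':(477,18)}
print(fit(px,p)); print('post top',ray('wrist',(327,227),.062),'foot',ray('wrist',(327,210.5),.006))
im=cv2.imread('pics/w3.png')
# pad: outer outline and hole ellipse
g=im[230:370,255:400]; c=im[285:330,300:352]; m=(c.max(2)>75).astype(np.uint8)
n,l,s,ce=cv2.connectedComponentsWithStats(m); print([(s[i].tolist(),(ce[i]+[300,285]).round(1)) for i in range(1,n) if s[i][4]>60])
o=bot.get_obs();print(o['tool_pos'],o['tool_rot'],o['joint_pos'])
for z in (.0,.006,.012): print('TCP proj',z,proj('wrist',o['tool_pos']+np.array([0,0,z])))
E
```

```text
(array([0.55490704, 0.04701347, 0.07697963, 1.70939375, 1.08997365]), {'post': [-1.8, 0.7], 'ball': [-1.4, -0.8], 'rl': [6.0, 0.6], 'rr': [-0.6, -0.8]})
post top [0.55637734 0.04772823 0.062     ] foot [0.55662638 0.04999529 0.006     ]
[([7, 13, 37, 20, 585], array([325.1, 307. ]))]
[0.55477325 0.04837385 0.20040643] [-3.14158672e+00  1.64375342e-04  1.61490811e+00] [-4.98720085e-03  3.03392921e-02  1.65017120e+00 -1.65463242e-04
  1.46108002e+00 -4.90808627e-02]
TCP proj 0.0 [325.5 302.5]
TCP proj 0.006 [325.5 308.8]
TCP proj 0.012 [325.5 315.6]
```

Emit:
play_rows:
  increments:
    - {"fingers": 0.2,"xyz": [0,0.0015,0.04],"turn": 0}
    - {"fingers": 0.2,"xyz": [0,0,0.04],"turn": 0}
    - {"fingers": 0.2,"xyz": [0,0,0.03],"turn": 0}
    - {"fingers": 0.2,"xyz": [0,0,0],"turn": 0}
    - {"fingers": 0.2,"xyz": [0,0,0],"turn": 0}

```text
clock: 6.85
tool_pos: [0.5545, 0.049, 0.0887]
tool_rot: [-3.137, -0.0, 1.616]
force: [0.4, -0.2, -0.0]
grip_width: 0.048
finger_force: 31.3
```

```bash
python3 - <<'E'
from h import *
o=bot.get_obs();print(o['tool_pos'],o['force'])
p=cams.camera_params('wrist');save('wrist','w4.png')
for z in (.062,): print([proj('wrist',(x,y,z)) for x,y in((.5565,.0477),(.5565,.0495))])
im=cv2.imread('pics/w4.png'); cv2.imwrite('pics/w4c.png',cv2.resize(im[180:340,240:410],None,fx=3,fy=3))
E
```

```text
[0.5544609  0.04896873 0.08872921] [ 0.41539607 -0.17280841 -0.04979041]
[array([325.2, 279.7]), array([325.3, 276.6])]
```

View pics/w4c.png

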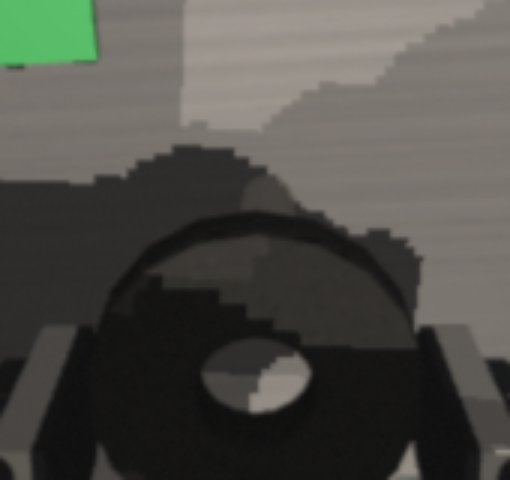

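The crop shows the post foot peeking out at about px (328,240), with the hole centre at (325.5,305). The post is therefore about 2 mm towards +x.

Emit:
play_rows:
  increments:
    - {"fingers": 0.2,"xyz": [0,0.002,0],"turn": 0}
    - {"fingers": 0.2,"xyz": [0,0,0],"turn": 0}
    - {"fingers": 0.2,"xyz": [0,0,0],"turn": 0}

```text
clock: 7.15
tool_pos: [0.5601, 0.0498, 0.0929]
tool_rot: [3.137, 0.0, 1.617]
force: [0.1, -0.7, -0.8]
grip_width: 0.0476
finger_force: 31.3
```

```bash
python3 - <<'E'
from h import *
o=bot.get_obs();print(o['tool_pos'],o['tool_rot'],o['force'])
p=cams.camera_params('wrist');save('wrist','w5.png')
print(ray('wrist',(328,240),.01),ray('wrist',(325.5,305),o['tool_pos'][2]+.004))
im=cv2.imread('pics/w5.png');g=cv2.cvtColor(im,cv2.COLOR_BGR2GRAY)
print(g[236:256:2,316:346:2]); 
c=g[285:325,295:355];m=(c>75).astype(np.uint8);n,l,s,ce=cv2.connectedComponentsWithStats(m);print([(s[i].tolist(),(ce[i]+[295,285]).round(1)) for i in range(1,n) if s[i][4]>60])
E
```

```text
[0.56012679 0.04977252 0.09292003] [3.13732228e+00 1.95275176e-04 1.61671394e+00] [ 0.05522963 -0.7415929  -0.80885892]
[0.56159454 0.05473561 0.01      ] [0.55959674 0.05087897 0.09692003]
[[ 45  46  47  45  45  45  96 114 117 118 118 119 118 118 118]
 [ 58  62  63  60  54  46  49  57 117 119 120 120 120 120 120]
 [ 64  65  65  65  64  55  47  49  82 118 119 119 119 118 118]
 [ 64  64  65  64  64  62  48  45  53 111 115 117 117 116 115]
 [ 64  64  65  65  65  63  50  45  45  48  98 116 115 116 115]
 [ 65  65  65  65  65  63  52  44  44  45  98 117 116 116 117]
 [ 64  65  65  64  64  62  54  47  46  47  69  82 116 116 116]
 [ 63  59  50  42  37  37  37  39  43  45  46  47  50  49  50]
 [ 24  21  20  19  21  20  21  21  21  23  27  31  34  40  44]
 [ 20  20  22  20  22  22  21  22  22  21  20  20  21  21  22]]
[([21, 10, 28, 23, 384], array([330.4, 307. ]))]
```

Emit:
play_rows:
  increments:
    - {"fingers": 0.2,"xyz": [0,0,0],"turn": 0}
    - {"fingers": 0.2,"xyz": [0,0,0],"turn": 0}
    - {"fingers": 0.2,"xyz": [0,0,0],"turn": 0}
    - {"fingers": 0.2,"xyz": [0,0,0],"turn": 0}
    - {"fingers": 0.2,"xyz": [0,0,0],"turn": 0}

```text
clock: 7.62
tool_pos: [0.5581, 0.0499, 0.0902]
tool_rot: [-3.141, -0.0, 1.617]
force: [0.3, -0.2, -1.5]
grip_width: 0.0477
finger_force: 31.3
```

Emit:
play_rows:
  increments:
    - {"fingers": 0.2,"xyz": [0,0,0],"turn": 0}
    - {"fingers": 0.2,"xyz": [0,0,0],"turn": 0}
    - {"fingers": 0.2,"xyz": [0,0,0],"turn": 0}

```text
clock: 7.87
tool_pos: [0.5581, 0.0498, 0.0902]
tool_rot: [-3.141, -0.0, 1.617]
force: [-0.1, -0.3, -0.7]
grip_width: 0.0474
finger_force: 31.3
```

```bash
python3 - <<'E'
from h import *
o=bot.get_obs();print(o['tool_pos'],o['tool_rot'],o['joint_vel'])
save('wrist','w6.png');o=bot.get_obs();print(o['tool_pos'])
im=cv2.imread('pics/w6.png');g=cv2.cvtColor(im,cv2.COLOR_BGR2GRAY)
print(g[232:256:2,312:346:2])
E
```

```text
[0.55814294 0.04983025 0.09022717] [-3.14144571e+00 -4.59615340e-07  1.61685887e+00] [-0.00107056 -0.00203875 -0.00030463  0.00038788  0.00056413  0.0006629 ]
[0.55816499 0.04982998 0.09025399]
[[ 46  45  46  45  97 115 115 116 118 118 118 118 118 118 118 117 118]
 [ 45  44  45  45  48  49  48  99 117 118 119 119 119 118 119 119 118]
 [ 45  45  45  45  46  45  46  68  82 118 119 119 119 119 117 118 118]
 [ 44  45  45  45  47  52  50  47  48 102 117 117 117 117 118 118 118]
 [ 44  45  47  58  63  65  65  64  54  57 115 118 120 120 120 120 120]
 [ 46  46  57  63  65  65  65  65  64  55  49 100 117 118 118 118 118]
 [ 44  47  62  64  64  65  65  65  64  61  46  67  80 115 116 116 116]
 [ 44  52  62  64  65  66  65  65  64  62  48  46  53 111 115 116 115]
 [ 45  54  62  64  65  64  65  64  65  62  49  45  45  57 117 119 119]
 [ 45  55  60  57  49  42  37  38  42  51  47  45  46  49  78  79  79]
 [ 27  26  22  20  20  20  20  20  21  21  20  23  28  31  34  40  44]
 [ 19  21  20  21  20  21  21  22  22  22  21  21  21  22  22  21  22]]
```

```bash
python3 - <<'E'
from h import *
o=bot.get_obs()['tool_pos']
print(proj('wrist',[o[0],o[1],.006]),proj('wrist',[o[0],o[1],.03]))
e=ray('wrist',(322.7,239.5),.006); print('far edge',e,'centre',e[:2]-[0,.006])
w=ray('wrist',(322.7,249),.025);print(w)
E
```

```text
[325.3 245.9] [325.3 257.7]
far edge [0.55619619 0.05439946 0.006     ] centre [0.55619619 0.04839946]
[0.55633166 0.05383802 0.025     ]
```

Emit:
play_rows:
  increments:
    - {"fingers": 0.2,"xyz": [-0.0014,-0.0018,0.005],"turn": 0}
    - {"fingers": 0.2,"xyz": [0,0,0.005],"turn": 0}
    - {"fingers": 0.2,"xyz": [0,0,0.005],"turn": 0}
    - {"fingers": 0.2,"xyz": [0,0,0.005],"turn": 0}
    - {"fingers": 0.2,"xyz": [0,0,0.005],"turn": 0}

```text
clock: 8.33
tool_pos: [0.5562, 0.0483, 0.0644]
tool_rot: [-3.141, -0.0, 1.617]
force: [-0.2, 0.6, -0.2]
grip_width: 0.0474
finger_force: 31.3
```

Emit:
play_rows:
  increments:
    - {"fingers": 0.2,"xyz": [0,0,0.005],"turn": 0}
    - {"fingers": 0.2,"xyz": [0,0,0.005],"turn": 0}
    - {"fingers": 0.2,"xyz": [0,0,0.005],"turn": 0}
    - {"fingers": 0.2,"xyz": [0,0,0.005],"turn": 0}
    - {"fingers": 0.2,"xyz": [0,0,0.005],"turn": 0}

```text
clock: 8.75
tool_pos: [0.5565, 0.0484, 0.0398]
tool_rot: [-3.142, -0.0, 1.617]
force: [0.5, -0.3, -0.4]
grip_width: 0.0477
finger_force: 31.3
```

Threading without contact. Continuing down to about 0.009.

Emit:
play_rows:
  increments:
    - {"fingers": 0.2,"xyz": [0,0,0.007],"turn": 0}
    - {"fingers": 0.2,"xyz": [0,0,0.007],"turn": 0}
    - {"fingers": 0.2,"xyz": [0,0,0.007],"turn": 0}
    - {"fingers": 0.2,"xyz": [0,0,0.005],"turn": 0}
    - {"fingers": 0.2,"xyz": [0,0,0.003],"turn": 0}

```text
clock: 9.17
tool_pos: [0.5558, 0.0483, 0.0101]
tool_rot: [-3.14, -0.0, 1.617]
force: [0.2, 0.6, 0.3]
grip_width: 0.0477
finger_force: 31.3
```

Emit:
play_rows:
  increments:
    - {"fingers": 0.2,"xyz": [0,0,0.001],"turn": 0}
    - {"fingers": 0.2,"xyz": [0,0,0.001],"turn": 0}
    - {"fingers": 0.2,"xyz": [0,0,0],"turn": 0}
    - {"fingers": 0.2,"xyz": [0,0,0],"turn": 0}

```text
clock: 9.5
tool_pos: [0.5568, 0.0483, 0.0096]
tool_rot: [3.141, 0.0, 1.617]
force: [-0.2, -0.2, -1.3]
grip_width: 0.0478
finger_force: 31.3
```

Emit:
play_rows:
  increments:
    - {"fingers": -0.5,"xyz": [0,0,0],"turn": 0}
    - {"fingers": -0.5,"xyz": [0,0,0],"turn": 0}
    - {"fingers": -0.5,"xyz": [0,0,0],"turn": 0}
    - {"fingers": -0.5,"xyz": [0,0,-0.02],"turn": 0}
    - {"fingers": -0.5,"xyz": [0,0,-0.03],"turn": 0}

```text
clock: 9.92
tool_pos: [0.5533, 0.0483, 0.0563]
tool_rot: [-3.135, -0.0, 1.617]
force: [-0.0, -0.3, -0.3]
grip_width: 0.0638
finger_force: 0.0
```

Emit:
play_rows:
  increments:
    - {"fingers": -0.6,"xyz": [0,0,-0.04],"turn": 0}
    - {"fingers": -0.6,"xyz": [0,0,-0.04],"turn": 0}
    - {"fingers": -0.6,"xyz": [0,0,-0.04],"turn": 0}
    - {"fingers": -0.6,"xyz": [0,0,-0.03],"turn": 0}
    - {"fingers": -0.6,"xyz": [0,0,0],"turn": 0}

```text
clock: 10.33
tool_pos: [0.5606, 0.0483, 0.2185]
tool_rot: [3.128, 0.001, 1.617]
force: [0.7, 0.5, 1.1]
grip_width: 0.0682
finger_force: 0.0
```

```bash
python3 - <<'E'
from h import *
o=bot.get_obs();print(o['tool_pos'])
save('wrist','w7.png')
im=cv2.imread('pics/w7.png'); q=proj('wrist',(.5563,.0484,.012)).astype(int);print(q,proj('wrist',(.5563,.0484,.062)))
cv2.imwrite('pics/w7c.png',cv2.resize(im[q[1]-60:q[1]+70,q[0]-70:q[0]+70],None,fx=3,fy=3))
E
```

```text
[0.56056582 0.04833517 0.21848987]
[320 210] [320.1 221.8]
```

View pics/w7c.png

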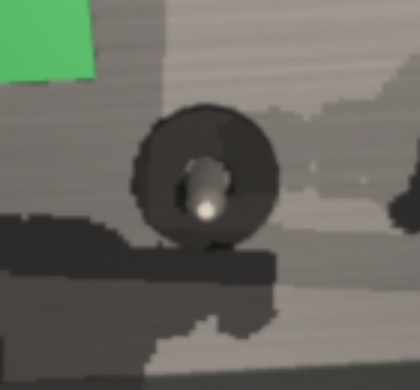

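The pad lies flat on the bay floor around the post (crop centre (206,178), px (319,209)). Next is the transformer.

Emit:
play_rows:
  increments:
    - {"fingers": -0.6,"xyz": [-0.03,-0.0205,0],"turn": 0}
    - {"fingers": -0.6,"xyz": [-0.03,-0.0225,0],"turn": 0}
    - {"fingers": -0.6,"xyz": [-0.03,-0.0225,0],"turn": 0}
    - {"fingers": -0.6,"xyz": [-0.03,-0.0225,0],"turn": 0}
    - {"fingers": -0.6,"xyz": [-0.03,-0.0225,0],"turn": 0}

```text
clock: 10.8
tool_pos: [0.4511, -0.1073, 0.2077]
tool_rot: [-3.14, -0.001, 1.617]
force: [0.4, -0.3, 0.6]
grip_width: 0.0683
finger_force: 0.0
```

Emit:
play_rows:
  increments:
    - {"fingers": -0.6,"xyz": [-0.03,-0.0225,0],"turn": 0}
    - {"fingers": -0.6,"xyz": [-0.03,-0.0225,0],"turn": 0}
    - {"fingers": -0.6,"xyz": [-0.03,-0.0225,0],"turn": 0}
    - {"fingers": -0.6,"xyz": [-0.004,-0.005,0],"turn": 0}
    - {"fingers": -0.6,"xyz": [0,0,0],"turn": 0}

```text
clock: 11.22
tool_pos: [0.3832, -0.2051, 0.2081]
tool_rot: [-3.14, -0.001, 1.613]
force: [-0.4, 0.0, 0.0]
grip_width: 0.0677
finger_force: 0.0
```

Emit:
play_rows:
  increments:
    - {"fingers": -0.6,"xyz": [0,0,0],"turn": 0}
    - {"fingers": -0.6,"xyz": [0,0,0],"turn": 0}
    - {"fingers": -0.6,"xyz": [0,0,0],"turn": 0}
    - {"fingers": -0.6,"xyz": [0,0,0],"turn": 0}
    - {"fingers": -0.6,"xyz": [0,0,0],"turn": 0}

```text
clock: 11.63
tool_pos: [0.3854, -0.203, 0.2091]
tool_rot: [-3.141, -0.0, 1.619]
force: [-0.0, 1.1, -0.3]
grip_width: 0.0685
finger_force: 0.0
```

```bash
python3 - <<'E'
from h import *
o,im=wm('toroid_center',.03);print(o['tool_pos'],o['tool_rot'][2]);cv2.imwrite('pics/w8.png',im[:,:,::-1])
u,v=proj('wrist',[.385,-.2045,.03]).astype(int);print(u,v)
c=cv2.cvtColor(im,cv2.COLOR_RGB2HSV)[v-60:v+60,u-60:u+60]
print([(np.round(d['xyz'],4),d['p']) for d in finder.boxes_of('wrist','toroid_center')])
m=(c[:,:,2]<45).astype(np.uint8);n,l,s,ce=cv2.connectedComponentsWithStats(m)
for i in range(1,n):
    if s[i][4]>40: print(s[i],ce[i]+[u-60,v-60],ray('wrist',ce[i]+[u-60,v-60],.03))
E
```

```text
toroid_center 0.76 px 322.0 215.0 2689 mean [ 0.3826 -0.2027] rgb [182. 133.  75.]
[ 0.38539987 -0.2029837   0.20914596] 1.618682711148657
324 216
[(array([ 0.3818, -0.2027,  0.0289]), 0.73)]
```

Emit:
play_rows:
  increments:
    - {"fingers": -0.6,"xyz": [0,-0.0015,0.04],"turn": 0}
    - {"fingers": -0.6,"xyz": [0,0,0.04],"turn": 0}
    - {"fingers": -0.6,"xyz": [0,0,0.04],"turn": 0}
    - {"fingers": -0.6,"xyz": [0,0,0.035],"turn": 0}
    - {"fingers": -0.6,"xyz": [0,0,0.02],"turn": 0}

```text
clock: 12.2
tool_pos: [0.3811, -0.2021, 0.0301]
tool_rot: [-3.138, -0.003, 1.617]
force: [-0.6, -0.3, -0.3]
grip_width: 0.0684
finger_force: 0.0
```

Emit:
play_rows:
  increments:
    - {"fingers": -0.6,"xyz": [0,0,0.015],"turn": 0}
    - {"fingers": -0.6,"xyz": [0,0,0.008],"turn": 0}
    - {"fingers": -0.6,"xyz": [0,0,0.006],"turn": 0}
    - {"fingers": -0.6,"xyz": [0,0,0],"turn": 0}
    - {"fingers": -0.6,"xyz": [0,0,0],"turn": 0}

```text
clock: 12.62
tool_pos: [0.384, -0.2043, 0.0061]
tool_rot: [3.141, 0.001, 1.617]
force: [0.9, 0.4, 0.4]
grip_width: 0.0686
finger_force: 0.0
```

Emit:
play_rows:
  increments:
    - {"fingers": 0.2,"xyz": [0,0,0],"turn": 0}
    - {"fingers": 0.2,"xyz": [0,0,0],"turn": 0}
    - {"fingers": 0.2,"xyz": [0,0,0],"turn": 0}
    - {"fingers": 0.2,"xyz": [0,0,0],"turn": 0}
    - {"fingers": 0.2,"xyz": [0,0,0],"turn": 0}
  force: 50

```text
clock: 13.03
tool_pos: [0.3845, -0.2047, 0.0071]
tool_rot: [3.14, 0.002, 1.617]
force: [-3.2, 2.3, 6.8]
grip_width: 0.0548
finger_force: 51.8
```

Emit:
play_rows:
  increments:
    - {"fingers": 0.2,"xyz": [0,0,-0.01],"turn": 0}
    - {"fingers": 0.2,"xyz": [0,0,-0.04],"turn": 0}
    - {"fingers": 0.2,"xyz": [0,0,-0.04],"turn": 0}
    - {"fingers": 0.2,"xyz": [0,0,-0.04],"turn": 0}
    - {"fingers": 0.2,"xyz": [0,0,-0.04],"turn": 0}

```text
clock: 13.45
tool_pos: [0.3828, -0.2034, 0.178]
tool_rot: [3.141, 0.0, 1.617]
force: [0.9, -1.1, -3.2]
grip_width: 0.0547
finger_force: 55.5
```

Emit:
play_rows:
  increments:
    - {"fingers": 0.2,"xyz": [0.03,0.0225,0],"turn": 0}
    - {"fingers": 0.2,"xyz": [0.03,0.0225,0],"turn": 0}
    - {"fingers": 0.2,"xyz": [0.03,0.0225,0],"turn": 0}
    - {"fingers": 0.2,"xyz": [0.03,0.0225,0],"turn": 0}
    - {"fingers": 0.2,"xyz": [0.03,0.0225,0],"turn": 0}

```text
clock: 13.87
tool_pos: [0.4895, -0.0472, 0.1766]
tool_rot: [3.14, 0.0, 1.616]
force: [0.6, -1.1, -3.1]
grip_width: 0.0548
finger_force: 55.5
```

Emit:
play_rows:
  increments:
    - {"fingers": 0.2,"xyz": [0.03,0.0225,0],"turn": 0}
    - {"fingers": 0.2,"xyz": [0.03,0.0225,0],"turn": 0}
    - {"fingers": 0.2,"xyz": [0.03,0.0225,0],"turn": 0}
    - {"fingers": 0.2,"xyz": [0.004,0.0035,0],"turn": 0}
    - {"fingers": 0.2,"xyz": [0,0,0],"turn": 0}

```text
clock: 14.28
tool_pos: [0.5561, 0.0506, 0.1758]
tool_rot: [3.141, -0.0, 1.62]
force: [-0.3, -0.6, -3.3]
grip_width: 0.0544
finger_force: 55.6
```

Emit:
play_rows:
  increments:
    - {"fingers": 0.2,"xyz": [0,0,0.03],"turn": 0}
    - {"fingers": 0.2,"xyz": [0,0,0.03],"turn": 0}
    - {"fingers": 0.2,"xyz": [0,0,0.02],"turn": 0}
    - {"fingers": 0.2,"xyz": [0,0,0],"turn": 0}
    - {"fingers": 0.2,"xyz": [0,0,0],"turn": 0}

```text
clock: 14.7
tool_pos: [0.5539, 0.0475, 0.0947]
tool_rot: [-3.138, 0.0, 1.616]
force: [0.5, -0.2, -2.6]
grip_width: 0.0549
finger_force: 55.5
```

Emit:
play_rows:
  increments:
    - {"fingers": 0.2,"xyz": [0,0,0],"turn": 0}
    - {"fingers": 0.2,"xyz": [0,0,0],"turn": 0}
    - {"fingers": 0.2,"xyz": [0,0,0],"turn": 0}
    - {"fingers": 0.2,"xyz": [0,0,0],"turn": 0}
    - {"fingers": 0.2,"xyz": [0,0,0],"turn": 0}

```text
clock: 15.12
tool_pos: [0.5561, 0.0482, 0.0963]
tool_rot: [3.14, 0.0, 1.617]
force: [-0.8, 0.4, -3.2]
grip_width: 0.0546
finger_force: 55.5
```

```bash
python3 - <<'E'
from h import *
o=bot.get_obs();print(o['tool_pos'],o['tool_rot'])
save('wrist','w9.png');P=[o['tool_pos']+np.array([0,0,z]) for z in (.015,.02,.024)]
print('TCP axis px',[proj('wrist',q) for q in P],'post foot/top',proj('wrist',(.5563,.0484,.018)),proj('wrist',(.5563,.0484,.062)))
im=cv2.imread('pics/w9.png'); cv2.imwrite('pics/w9c.png',cv2.resize(im[190:370,230:430],None,fx=3,fy=3))
E
```

```text
[0.55608397 0.04824793 0.09633851] [3.13999387e+00 1.18318591e-04 1.61682851e+00]
TCP axis px [array([326.1, 319.7]), array([326.2, 326.1]), array([326.2, 331.6])] post foot/top [325.8 248.7] [326.1 273.7]
```

View pics/w9c.png

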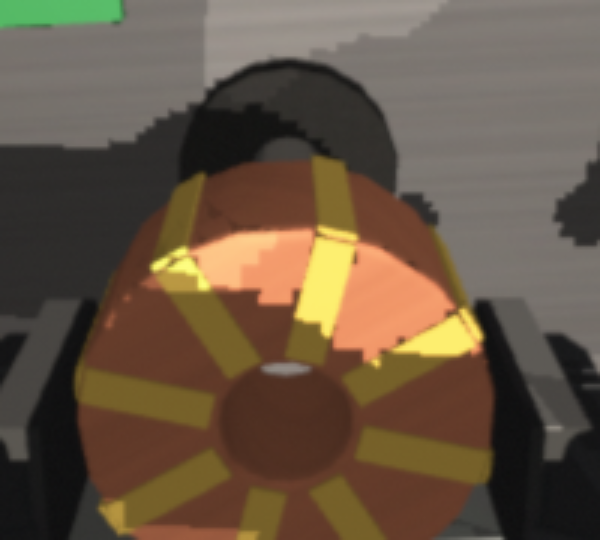

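Aligned: the ring hole is at px (325.7,330) against the TCP axis at (326.2,331.6), and the pad behind it is centred at u=326. Descending.

Emit:
play_rows:
  increments:
    - {"fingers": 0.2,"xyz": [-0.0005,0.0003,0.006],"turn": 0}
    - {"fingers": 0.2,"xyz": [0,0,0.006],"turn": 0}
    - {"fingers": 0.2,"xyz": [0,0,0.006],"turn": 0}
    - {"fingers": 0.2,"xyz": [0,0,0.006],"turn": 0}
    - {"fingers": 0.2,"xyz": [0,0,0.006],"turn": 0}

```text
clock: 15.58
tool_pos: [0.5553, 0.0478, 0.0641]
tool_rot: [-3.141, -0.0, 1.617]
force: [0.7, -0.4, -3.1]
grip_width: 0.0548
finger_force: 55.7
```

Emit:
play_rows:
  increments:
    - {"fingers": 0.2,"xyz": [0,0,0.006],"turn": 0}
    - {"fingers": 0.2,"xyz": [0,0,0.006],"turn": 0}
    - {"fingers": 0.2,"xyz": [0,0,0.006],"turn": 0}
    - {"fingers": 0.2,"xyz": [0,0,0.006],"turn": 0}
    - {"fingers": 0.2,"xyz": [0,0,0.006],"turn": 0}

```text
clock: 16.0
tool_pos: [0.5558, 0.0478, 0.0347]
tool_rot: [3.142, -0.0, 1.617]
force: [0.7, 0.4, -2.6]
grip_width: 0.0543
finger_force: 55.7
```

Emit:
play_rows:
  increments:
    - {"fingers": 0.2,"xyz": [0,0,0.005],"turn": 0}
    - {"fingers": 0.2,"xyz": [0,0,0.004],"turn": 0}
    - {"fingers": 0.2,"xyz": [0,0,0.002],"turn": 0}
    - {"fingers": 0.2,"xyz": [0,0,0],"turn": 0}
    - {"fingers": 0.2,"xyz": [0,0,0],"turn": 0}

```text
clock: 16.42
tool_pos: [0.556, 0.0479, 0.0252]
tool_rot: [3.141, -0.0, 1.617]
force: [-5.5, 0.7, 5.2]
grip_width: 0.0547
finger_force: 56.4
```

Emit:
play_rows:
  increments:
    - {"fingers": -0.6,"xyz": [0,0,0],"turn": 0}
    - {"fingers": -0.6,"xyz": [0,0,0],"turn": 0}
    - {"fingers": -0.6,"xyz": [0,0,0],"turn": 0}
    - {"fingers": -0.6,"xyz": [0,0,-0.02],"turn": 0}
    - {"fingers": -0.6,"xyz": [0,0,-0.035],"turn": 0}

```text
clock: 16.83
tool_pos: [0.552, 0.0477, 0.0753]
tool_rot: [-3.133, -0.0, 1.617]
force: [-0.4, 0.5, -0.4]
grip_width: 0.0682
finger_force: 0.0
```

Emit:
play_rows:
  increments:
    - {"fingers": -0.6,"xyz": [0,0,-0.04],"turn": 0}
    - {"fingers": -0.6,"xyz": [0,0,-0.04],"turn": 0}
    - {"fingers": -0.6,"xyz": [0,0,-0.04],"turn": 0}
    - {"fingers": -0.6,"xyz": [0,0,-0.04],"turn": 0}
    - {"fingers": -0.6,"xyz": [0,0,-0.04],"turn": 0}

```text
clock: 17.25
tool_pos: [0.5555, 0.0477, 0.2815]
tool_rot: [3.141, 0.0, 1.617]
force: [1.2, -0.4, 0.7]
grip_width: 0.0687
finger_force: 0.0
```

Emit:
play_rows:
  increments:
    - {"fingers": -0.6,"xyz": [-0.01,0,-0.03],"turn": 0}
    - {"fingers": -0.6,"xyz": [-0.01,0,0],"turn": 0}
    - {"fingers": -0.6,"xyz": [0,0,0],"turn": 0}
    - {"fingers": -0.6,"xyz": [0,0,0],"turn": 0}
    - {"fingers": -0.6,"xyz": [0,0,0],"turn": 0}

```text
clock: 17.67
tool_pos: [0.5559, 0.0281, 0.3072]
tool_rot: [-3.138, -0.001, 1.616]
force: [-0.2, 0.4, 0.0]
grip_width: 0.0683
finger_force: 0.0
```

Emit:
play_rows:
  increments:
    - {"fingers": -0.6,"xyz": [0,0,0],"turn": 0}
    - {"fingers": -0.6,"xyz": [0,0,0],"turn": 0}
    - {"fingers": -0.6,"xyz": [0,0,0],"turn": 0}
    - {"fingers": -0.6,"xyz": [0,0,0],"turn": 0}
    - {"fingers": -0.6,"xyz": [0,0,0],"turn": 0}

```text
clock: 18.08
tool_pos: [0.5566, 0.028, 0.309]
tool_rot: [-3.141, -0.0, 1.617]
force: [-0.3, -0.9, -0.1]
grip_width: 0.0682
finger_force: 0.0
```

```bash
python3 - <<'E'
from h import *
o=bot.get_obs();print(o['tool_pos'],o['tool_rot'],o['joint_vel'].round(3))
save('wrist','w10.png');print(proj('wrist',(.5563,.0484,.048)),proj('wrist',(.5563,.0484,.062)))
E
```

```text
[0.55662704 0.02800923 0.30899439] [-3.14115849e+00 -5.46704778e-05  1.61704084e+00] [-0.003 -0.005 -0.005  0.001  0.001  0.   ]
[325.6 182.7] [325.6 184.3]
```

View pics/w10.png

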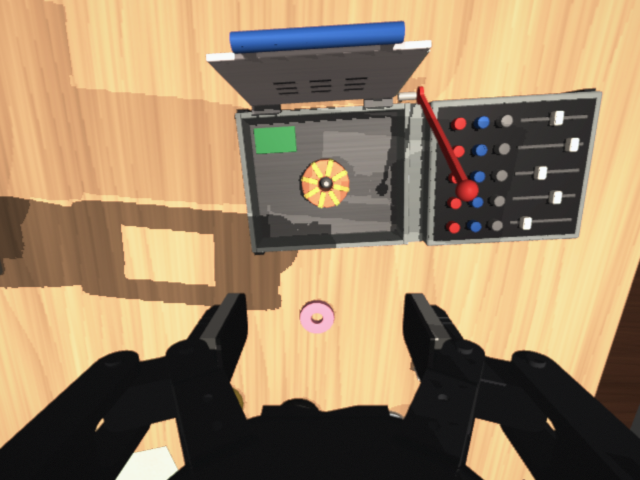

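The transformer sits on the post, with the tip visible in its hole at px (326,184). Ball at (468,190), rail ends (233,43) and (404,32), pivot (421,92).

```bash
python3 - <<'E'
from fit import *
im=cv2.imread('pics/w10.png');h=cv2.cvtColor(im,cv2.COLOR_BGR2HSV)
b=cv2.inRange(h,(100,150,60),(130,255,255)); b[:, :200]=0;b[80:]=0
v,u=np.where(b>0);print('rail',u.min(),u.max(),cv2.minAreaRect(np.c_[u,v].astype(np.int32)), [v[abs(u-k)<2].mean() for k in (240,318,398)])
r=cv2.inRange(h,(0,150,60),(6,255,255))|cv2.inRange(h,(174,150,60),(180,255,255));rr=np.zeros_like(r);rr[175:206,452:486]=r[175:206,452:486]
rr=cv2.erode(rr,np.ones((7,7)));v,u=np.where(rr>0);ball=(u.mean(),v.mean());print('ball',ball)
p=cams.camera_params('wrist')
px={'post':(325.8,183.8),'ball':ball,'rl':(233,43),'rr':(404,32)}
x,res=fit(px,p);print(x,res)
for uv in [(598,92),(580,238)]: print(ray('wrist',uv,.062))
for uv in [(237,112),(258,252)]: print(ray('wrist',uv,.05))
# scene/top check of the ball
for c in('scene','top'):
    cams.camera(c)
    for n in ('mark','mark_tip'): print(c,[(np.round(d['xyz'],3),proj(c,d['xyz'])) for d in finder.boxes_of(c,n)[:2]])
    M=Ro.from_euler('z',x[2]).as_matrix()
    print(c,'pred ball',proj(c,np.array([x[0],x[1],0])+M@[.104,.087-.16*np.cos(x[4]),.058+.16*np.sin(x[4])]))
E
```

```text
rail 231 403 ((317.2355651855469, 37.29572296142578), (20.649917602539062, 172.97059631347656), 86.4482650756836) [np.float64(41.67213114754098), np.float64(37.16129032258065), np.float64(31.838709677419356)]
ball (np.float64(464.60084033613447), np.float64(188.85714285714286))
[0.5564246  0.0495133  0.09505246 1.70484747 1.05673905] {'post': [-0.0, -0.5], 'ball': [1.8, 0.4], 'rl': [-0.9, -0.6], 'rr': [-0.3, 0.7]}
[0.83628771 0.15724661 0.062     ]
[ 0.85873335 -0.00106688  0.062     ]
[0.45592593 0.12114377 0.05      ]
[ 0.47711855 -0.03986311  0.05      ]
scene [(array([0.655, 0.094, 0.152]), array([396. , 249.9]))]
scene [(array([0.656, 0.097, 0.154]), array([397.7, 248.8]))]
scene pred ball [386.4 243.2]
top []
top [(array([0.649, 0.11 , 0.128]), array([273.3, 194.9])), (array([0.462, 0.382, 0.027]), array([151.6, 284.6]))]
top pred ball [292.8 181.2]
```

Emit:
play_rows:
  increments:
    - {"fingers": -0.4,"xyz": [0.0323,-0.0013,0],"turn": 0}
    - {"fingers": -0.4,"xyz": [0.0323,-0.0013,0],"turn": 0}
    - {"fingers": -0.4,"xyz": [0.0323,-0.0013,0],"turn": 0}
    - {"fingers": -0.4,"xyz": [0.0321,-0.0012,0],"turn": 0}
    - {"fingers": -0.4,"xyz": [0,0,0],"turn": 0.117}

```text
clock: 18.85
tool_pos: [0.5447, 0.1615, 0.3093]
tool_rot: [-3.141, -0.002, 1.506]
force: [0.6, -1.4, -0.5]
grip_width: 0.0597
finger_force: 0.0
```

Emit:
play_rows:
  increments:
    - {"fingers": -0.4,"xyz": [0,0,0],"turn": 0.117}
    - {"fingers": -0.4,"xyz": [0,0,0],"turn": 0.117}
    - {"fingers": -0.4,"xyz": [0,0,0],"turn": 0.117}
    - {"fingers": -0.4,"xyz": [0,0,0],"turn": 0.117}
    - {"fingers": -0.4,"xyz": [0,0,0],"turn": 0.117}

```text
clock: 19.27
tool_pos: [0.5457, 0.1566, 0.3093]
tool_rot: [3.142, -0.0, 0.909]
force: [0.4, -0.2, 0.1]
grip_width: 0.0597
finger_force: 0.0
```

Emit:
play_rows:
  increments:
    - {"fingers": -0.4,"xyz": [0,0,0],"turn": 0.117}
    - {"fingers": -0.4,"xyz": [0,0,0],"turn": 0.117}
    - {"fingers": -0.4,"xyz": [0,0,0],"turn": 0.117}
    - {"fingers": -0.4,"xyz": [0,0,0],"turn": 0.117}
    - {"fingers": -0.4,"xyz": [0,0,0],"turn": 0.117}

```text
clock: 19.68
tool_pos: [0.5457, 0.1564, 0.3093]
tool_rot: [-3.142, -0.0, 0.324]
force: [-0.8, 0.0, 0.7]
grip_width: 0.0597
finger_force: 0.0
```

Emit:
play_rows:
  increments:
    - {"fingers": -0.4,"xyz": [0,0,0],"turn": 0.117}
    - {"fingers": -0.4,"xyz": [0,0,0],"turn": 0.117}
    - {"fingers": -0.4,"xyz": [0,0,0],"turn": 0}
    - {"fingers": -0.4,"xyz": [0,0,0],"turn": 0}
    - {"fingers": -0.4,"xyz": [0,0,0],"turn": 0}

```text
clock: 20.1
tool_pos: [0.5457, 0.1564, 0.3093]
tool_rot: [-3.142, -0.0, 0.1]
force: [-0.3, -1.3, -0.7]
grip_width: 0.0602
finger_force: 0.0
```

```bash
python3 - <<'E'
from h import *
o=bot.get_obs();print(o['tool_pos'],o['tool_rot'],o['joint_vel'].round(3),o['joint_pos'].round(2))
save('wrist','w11.png');im=cv2.imread('pics/w11.png');h=cv2.cvtColor(im,cv2.COLOR_BGR2HSV)
b=cv2.inRange(h,(100,150,60),(130,255,255));n,l,s,ce=cv2.connectedComponentsWithStats(b);i=1+np.argmax(s[1:,4]);print(s[i],ce[i])
v,u=np.where(l==i);rc=cv2.minAreaRect(np.c_[u,v].astype(np.int32));print(rc,ray('wrist',rc[0],.2166),'pred',proj('wrist',(.5455,.1567,.2166)))
bx=cv2.boxPoints(rc);print([ray('wrist',q,.217)[:2].round(4).tolist() for q in bx], [d['p'] for d in finder.boxes_of('wrist','flap_rail')],[np.round(d['xyz'],3) for d in finder.boxes_of('wrist','flap_rail')])
E
```

```text
[0.54568786 0.15644645 0.30933998] [-3.14156048e+00 -4.86443070e-05  9.97601564e-02] [ 0.001 -0.001  0.    -0.001 -0.     0.013] [0.19 0.02 1.46 0.   1.66 1.66]
[ 315  170   16  141 2026] [322.75468904 237.16683119]
((322.5, 240.0), (140.0, 15.0), 90.0) [0.54773901 0.15771719 0.2166    ] pred [323.6 243.1]
[[0.5962, 0.1674], [0.5972, 0.1574], [0.4932, 0.1467], [0.4921, 0.1581]] [0.82] [array([0.552, 0.156, 0.215])]
```

Emit:
play_rows:
  increments:
    - {"fingers": -0.4,"xyz": [0,-0.001,0.03],"turn": 0}
    - {"fingers": -0.4,"xyz": [0,0,0.03],"turn": 0}
    - {"fingers": -0.4,"xyz": [0,0,0.025],"turn": 0}
    - {"fingers": -0.4,"xyz": [0,0,0.012],"turn": 0}
    - {"fingers": -0.4,"xyz": [0,0,0.003],"turn": 0}

```text
clock: 20.67
tool_pos: [0.5439, 0.1571, 0.2061]
tool_rot: [3.141, 0.005, 0.097]
force: [-0.2, 0.0, -0.0]
grip_width: 0.0598
finger_force: 0.0
```

Emit:
play_rows:
  increments:
    - {"fingers": 0.2,"xyz": [0,0,0],"turn": 0}
    - {"fingers": 0.2,"xyz": [0,0,0],"turn": 0}
    - {"fingers": 0.5,"xyz": [0,0,0],"turn": 0}
    - {"fingers": 0.7,"xyz": [0,0,0],"turn": 0}
    - {"fingers": 1.0,"xyz": [0,0,0],"turn": 0}
  force: 40

```text
clock: 21.08
tool_pos: [0.5466, 0.1578, 0.2114]
tool_rot: [-3.141, -0.003, 0.096]
force: [-0.2, 0.5, 5.9]
grip_width: 0.0101
finger_force: 39.2
```

Emit:
play_rows:
  increments:
    - {"fingers": 1.0,"xyz": [0,0,0],"turn": 0}
    - {"fingers": 1.0,"xyz": [0,0,0],"turn": 0}
    - {"fingers": 1.0,"xyz": [0,0,0],"turn": 0}
    - {"fingers": 1.0,"xyz": [0,0,0],"turn": 0}

```text
clock: 21.42
tool_pos: [0.5466, 0.1578, 0.2114]
tool_rot: [-3.141, -0.003, 0.096]
force: [-0.6, 0.3, 6.5]
grip_width: 0.0102
finger_force: 39.2
```

Emit:
play_rows:
  increments:
    - {"fingers": 1.0,"xyz": [0,0.0102,-0.0011],"turn": 0}
    - {"fingers": 1.0,"xyz": [0,0.0102,-0.0005],"turn": 0}
    - {"fingers": 1.0,"xyz": [0,0.0102,0.0002],"turn": 0}
    - {"fingers": 1.0,"xyz": [0,0.0102,0.0008],"turn": 0}
    - {"fingers": 1.0,"xyz": [0,0,0],"turn": 0}

```text
clock: 21.83
tool_pos: [0.5508, 0.1149, 0.211]
tool_rot: [3.141, -0.003, 0.094]
force: [3.8, -0.1, 6.1]
grip_width: 0.0099
finger_force: 41.7
```

Emit:
play_rows:
  increments:
    - {"fingers": 1.0,"xyz": [0,0.0101,0.0015],"turn": 0}
    - {"fingers": 1.0,"xyz": [0,0.0101,0.0022],"turn": 0}
    - {"fingers": 1.0,"xyz": [0,0.0098,0.0028],"turn": 0}
    - {"fingers": 1.0,"xyz": [0,0.0097,0.0034],"turn": 0}
    - {"fingers": 1.0,"xyz": [0,0,0],"turn": 0}

```text
clock: 22.25
tool_pos: [0.5541, 0.0746, 0.2]
tool_rot: [3.14, -0.001, 0.094]
force: [5.2, -1.1, 4.8]
grip_width: 0.0103
finger_force: 41.4
```

Emit:
play_rows:
  increments:
    - {"fingers": 1.0,"xyz": [0,0,0],"turn": 0}
    - {"fingers": 1.0,"xyz": [0,0,0],"turn": 0}
    - {"fingers": 1.0,"xyz": [0,0,0],"turn": 0}
    - {"fingers": 1.0,"xyz": [0,0,0],"turn": 0}

```text
clock: 22.58
tool_pos: [0.5539, 0.0762, 0.2006]
tool_rot: [3.14, -0.001, 0.095]
force: [3.7, -3.3, 5.6]
grip_width: 0.0098
finger_force: 41.5
```

Emit:
play_rows:
  increments:
    - {"fingers": 1.0,"xyz": [0,0.0093,0.004],"turn": 0}
    - {"fingers": 1.0,"xyz": [0,0.0085,0.0045],"turn": 0}
    - {"fingers": 1.0,"xyz": [0,0,0],"turn": 0}
    - {"fingers": 1.0,"xyz": [0,0,0],"turn": 0}
    - {"fingers": 1.0,"xyz": [0,0,0],"turn": 0}

```text
clock: 23.0
tool_pos: [0.5557, 0.0581, 0.1916]
tool_rot: [3.14, -0.001, 0.095]
force: [5.1, -2.7, 5.2]
grip_width: 0.0104
finger_force: 41.6
```

Emit:
play_rows:
  increments:
    - {"fingers": 1.0,"xyz": [0,0,0],"turn": 0}
    - {"fingers": 1.0,"xyz": [0,0,0],"turn": 0}
    - {"fingers": 1.0,"xyz": [0,0,0],"turn": 0}
    - {"fingers": 1.0,"xyz": [0,0,0],"turn": 0}

```text
clock: 23.33
tool_pos: [0.5556, 0.0583, 0.1917]
tool_rot: [3.14, -0.001, 0.095]
force: [4.6, -2.3, 4.2]
grip_width: 0.01
finger_force: 41.6
```

```bash
python3 - <<'E'
from fit import *
o=bot.get_obs();t=o['tool_pos'];print(t,o['force'],np.arccos((.1354-t[1])/.995/.16))
s=save('scene','s1.png');w=save('wrist','w12.png')
X=np.array([.5563,.0488,0]);M=Ro.from_euler('z',.1).as_matrix()
P=lambda x,f,r:X+M@np.array([x,.087-r*np.cos(f),.058+r*np.sin(f)])
for m in (.95,1.0,1.05,1.1,1.15): print(m,'ball scene',proj('scene',P(.104,m,.16)),'wrist',proj('wrist',P(.104,m,.16)),'rail scene',proj('scene',P(-.052,m,.16)),proj('scene',P(.052,m,.16)))
a=cv2.resize(cv2.imread('pics/s1.png')[150:300,300:450],(400,400),interpolation=cv2.INTER_CUBIC)
b=cv2.resize(cv2.imread('pics/w12.png'),(400,300)); b=np.vstack([b,np.zeros((100,400,3),np.uint8)])
cv2.imwrite('pics/f.png',np.hstack([a,b]))
E
```

```text
[0.55562915 0.05825698 0.19168852] [ 4.58929879 -2.29276274  4.2476583 ] 1.064928537368944
0.95 ball scene [378.  249.5] wrist [362.4  52.4] rail scene [332.4 182.3] [361.8 225.7]
1.0 ball scene [381.8 246.5] wrist [345.7  49.7] rail scene [335.7 179.3] [365.4 222.7]
1.05 ball scene [385.7 243.5] wrist [327.2  47.1] rail scene [339.1 176.5] [369.2 219.7]
1.1 ball scene [389.7 240.6] wrist [306.9  44.5] rail scene [342.7 173.7] [373.  216.8]
1.15 ball scene [393.8 237.7] wrist [285.  42.] rail scene [346.3 170.9] [376.9 214. ]
```

View pics/f.png

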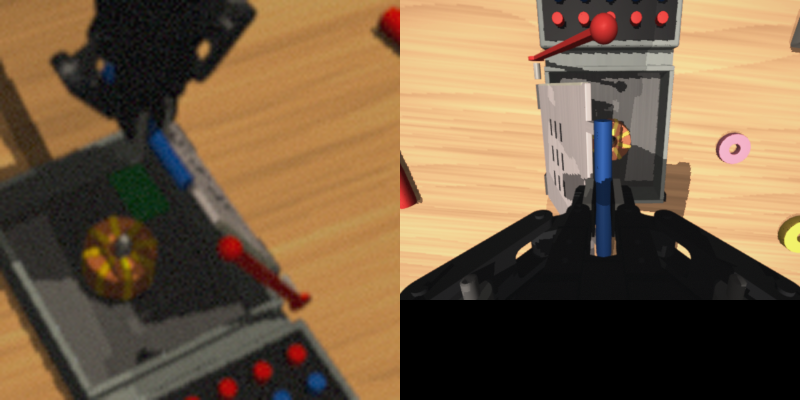

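The flap is at about 1.065 rad and the pointer about 1.06 (ball wrist px (325,45), scene px (387,243); rail far end scene px (370,219)). The rail and ball are in line, the hold is steady, and the transformer is still home. Handing in.

```bash
python3 -c "
from station import bot
print(bot.close_job())"
```

```text
the job is handed in; nothing more can be done
None
```

I handed the job in with the pad and transformer home on the post and the gripper holding the flap at about 1.065 rad, with the red pointer measured at about 1.06; no verdict came back.

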